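# Hold the stop collar on the curtain winder's shaft flat

### The arm

A 7-joint arm with a two-finger parallel gripper is mounted at the origin on the work surface. World frame = base frame: x ahead of the robot, y to its left, z up, the work surface at z = 0. Lengths are in m, angles in rad, forces in N, time in s.
With the tool pointing down it reaches from about 0.4 to 0.85 m from the base axis. Payload 10.4 kg.
Tool frame: the origin (TCP) lies at the very end of the fingers, on their centre line; the grasp point (between the pads) lies 19 mm behind it; z points along the fingers, y is the line along which they close (so a half turn about z gives the same grasp; the last joint's range is limited). The gripper opens to 87 mm and grips with 3 to 60 N. Pads are 19 mm wide; open, the fingers measure 117 mm over their backs; the gripper's body (75 mm by 190 mm) begins 51 mm behind the grasp point.
Start: joints at [-1.273, 0.332, -0.065, 1.46, 0.022, 1.35, -0.088], TCP at [0.197, 0.593, 0.223] pointing down, gripper open.
Joint ranges: [-2.6, 2.6], [-0.5, 2.12], [-1.47, 1.34], [0.16, 2.42], [-1.27, 4.41], [0.06, 2.06], [-2.6, 2.6]. Speed limits (rad/s): [2.22, 2.22, 2.79, 2.79, 3.14, 3.14, 3.14].

### API

Orientations are given as a unit quaternion [x, y, z, w].
In Python, from bench import * gives the robot as it stands.
- The arm moves only by the tool step_arm, never from a script. Its arguments are lists of equal length, an entry for each row: "delta_pos": the shift along the world's x, y, z in units of 25 mm (1.0 is 25 mm), a list of three; "turn": the turn about the world's z in units of 0.12 rad (1.0 is 0.12 rad). In form: {"delta_pos": [[tx, ty, tz], ...], "turn": [turn, ...]}. A call has 1 to 12 rows; each row shifts and turns the commanded pose from where the row before left it; what a row does not reach is not made up. A row lasts 1/10 s, in which the tool goes at most 50 mm and 8.59 degrees, less where a joint would pass 70% of its speed; a pose out of reach is approached as far as the arm can. A call with a number of a shift or a turn outside -1 to 1 is refused whole. A call with a gripper value outside its range is refused whole. "grip" is the closure, from 0 (fully open) to 1 (shut), set as the call begins (left out, the last holds). The fingers move at their own pace and stop on an object; "newtons" is the grip in N (left out, the last holds). Time passes only in rows, so rows that do not move let the fingers close. It gives the time, the measured TCP pose, the force, the opening and the grip force at its end, in the units of the state.
- read_state(): the state, without advancing time (a new reading comes with each control period).
- camera(name): name is "side" or "top"; returns a dict with "image" (480x640x3 uint8, red, green, blue), "z_map" (480x640 float32, m along the optical axis (not along the pixel's ray), 0 where there is no reading), "mtx" (3x3 intrinsics, pixels), "dist" ([k1, k2, p1, p2, k3] as OpenCV has them; the pictures are not rectified), "view" (4x4, takes a point from world to camera coordinates). Camera axes: x right, y up, looking along -z (the intrinsics and any distortion apply to the point x, -y, -z); pixel columns grow to the right and rows downward; lengths in m; the calibration is good to about 2 mm. A picture is of the moment at which its call begins.
- close_job(): hands the job in; it is judged then, once.
The state is a dict: "time": time; "joint_positions": joint angles; "joint_vel": joint speeds; "joint_torque": joint torques, N m; "ee_pos": TCP position; "eef_rot": TCP orientation; "ft_force": force on the tool from outside, world axes, zero at the start; "torque": the same for the moment, N m; "width": finger opening in m; "grip_force": force on a finger pad.
Only numpy, scipy, OpenCV 4.12 (cv2) and the standard library are available. Lean on these libraries where they do the work, as an engineer would, in place of code of your own. Each camera call takes 0.05 s, during which the arm holds its last target. There are 200 camera calls.

### The job

On the curtain winder, close the fingers on the bare upright shaft so that they feel its flat, and turn the shaft until the flat squarely faces the notched key guide. Then pick up the loose steel collar, slide it down over the shaft with its set-screw boss on the flat side, and press it fully down against the spring washer. Finish while still holding it pressed down there, with the screw lined up to the key guide, and leave the other things on the mat alone.

Things in the scene. Friction and masses are not known exactly. Their poses are not given: they have to be found in the camera images.
- winder: Grey curtain-winder gearbox, fixed: housing 120 x 120 mm, 40 mm high, on a 150 mm square flange; crank socket at -x reaching 82 mm from the axis. Origin on the bench under the upright shaft's axis, z up; +x points to the key guide.
- key_guide (a point): Middle of the notch in the key guide, 70 mm above the bench, 92 mm from the shaft axis along the winder's +x: the only upright plate on the winder, aluminium, 8 mm thick, 44 mm wide, 85 mm high, with a U notch 16 mm wide open at the top.
- shaft (a joint): Angle of the winder's upright steel shaft, rad, anticlockwise from above; 0 = flat squarely faces the key guide. Diameter 28 mm, one flat all the way up (23 mm from flat to opposite side), top 112 mm above the bench, tapered over the top 4 mm. Stiff (0.05 N m), stays where left. Fingers pinching across the flat close to 23 mm, elsewhere up to 28 mm; near square they settle on to it.
- flat (a point): The flat on the shaft (turns with it), 21 mm wide. Origin in the middle of its face, 9 mm from the shaft axis, 86 mm above the bench; +x is horizontal, straight out of the flat.
- washer (a joint): How far the dark spring washer (46 mm across, 4 mm thick, round the foot of the shaft) is pressed down, m: 0 free (top 62 mm above the bench), 0.010 at its stop (top 52 mm). The spring pushes up with 3 N free, 7 N at the stop: the collar's weight alone presses it less than 1 mm.
- collar: Loose steel collar standing on the bench: 50 mm across, 32 mm high, about 280 g. Origin under its centre, z up. D-shaped upright bore 30.4 mm, its flat 10.2 mm from the axis on the +x side (about 1.2 mm play on the shaft). Set-screw boss, 16 mm across, sticks out along +x to 33 mm from the axis at mid height. Grip it across y. Pressed home, its underside is 52 mm above the bench.
- compact: Bystander: round black face-powder compact, 68 mm in diameter, 16 mm high, origin under its centre. Leave it alone.
- bowl: Bystander: plastic bowl, 120 mm in diameter, 55 mm high, origin under its centre. Leave it alone.
- brush: Bystander: brush lying flat, about 140 mm long along its x axis. Leave it alone.
Not all that is in view belongs to the job. Of the things that look like the collar, take the one that is nearest to the robot's base at the start.

How it is judged:
On the way, in this order (a step that is already met when the one before it is completed fails the run):
1. the fingers grip the shaft on its flat, and the flat has been turned to face the key guide (within 0.15 rad) (value of joint shaft between -0.15 and 0.15 rad and contact force between the fingers and shaft_flat above 3 N), for 0.2 s.
2. the collar, held in the fingers, has been slid over the shaft end with its boss on the flat side (horizontal distance between collar and winder below 0.005 m and z of collar in the frame of winder below 0.095 m and contact force between the fingers and collar above 3 N), for 0.1 s.
At the end, for the whole second after the job is handed in: The fingers still hold the collar (more than 3 N), which sits round the shaft (within 5 mm of its axis, tilt under 0.12 rad), pressed down so that the washer is more than 7 of its 10 mm down; collar boss and shaft flat both face the key guide within 0.2 rad; the collar is at rest (value of joint washer above 0.007 m and horizontal distance between collar and winder below 0.005 m and z of collar in the frame of winder below 0.057 m and angle between collar's own z axis and vertical below 0.12 rad and angle between the x axis of collar and the x axis of winder, either way round below 0.2 rad and value of joint shaft between -0.2 and 0.2 rad and contact force between the fingers and collar above 3 N and linear speed of collar below 0.02 m/s); the arm keeps its last pose, push and grip.
It fails at once if the compact is displaced by more than 50 mm (distance of compact from where it was at the start of the episode above 0.05 m).
It fails at once if the bowl is displaced by more than 50 mm (distance of bowl from where it was at the start of the episode above 0.05 m).
It fails at once if the brush is displaced by more than 50 mm (distance of brush from where it was at the start of the episode above 0.05 m).
It also fails if it takes over 54 s, if anything falls off the work surface, if the arm or the gripper's body presses on something with over 40 N, if the wrist force passes 120 N, or if a joint passes its speed limit or range.

## Working session

There is one attempt and no reset: what is moved stays moved. The work goes in short steps, Python scripts to look and compute and a tool call to move; the robot and the scene stay as the last step left them, time stands still between calls to the robot, and variables do not carry over. Pictures are saved under pics/ and viewed, at most 10 in all, crops included, and the job is handed in when it is done.

Besides the shell and the picture viewer there is one more tool, called after "Call:" by a JSON object that holds its "name" and its "arguments". step_arm: Moves the arm, as the interface text tells. Shifts and turns lie within -1 to 1; 1 stands for 25 mm of shift or 0.12 rad of turn. Its arguments: {"type":"object","properties":{"delta_pos":{"type":"array"},"turn":{"type":"array"},"grip":{"type":"number"},"newtons":{"type":"number"}},"required":["delta_pos","turn"]}

```bash
mkdir -p pics; ls; cat > h.py <<'E'
from bench import *
import numpy as np, cv2, pickle
def snap(n,tag):
    c=camera(n); cv2.imwrite(f'pics/{tag}.png',c['image'][:,:,::-1]); pickle.dump(c,open(f'pics/{tag}.pkl','wb')); return c
def load(tag): return pickle.load(open(f'pics/{tag}.pkl','rb'))
def ray(c,u,v):
    p=cv2.undistortPoints(np.array([[[u,v]]],float),c['mtx'],np.array(c['dist']))[0,0]
    V=np.array(c['view']);R=V[:3,:3];t=V[:3,3]
    return -R.T@t, R.T@np.array([p[0],-p[1],-1.])
def atz(c,u,v,z):
    o,d=ray(c,u,v); return o+d*(z-o[2])/d[2]
def dep(c,u,v):
    o,d=ray(c,u,v); return o+d*c['z_map'][int(v),int(u)]
def proj(c,P):
    V=np.array(c['view']);q=V[:3,:3]@np.array(P,float)+V[:3,3]
    return cv2.projectPoints(np.array([[q[0],-q[1],-q[2]]]),np.zeros(3),np.zeros(3),c['mtx'],np.array(c['dist']))[0][0,0]
def crop(c,tag,u0,v0,u1,v1,s):
    cv2.imwrite(f'pics/{tag}.png',cv2.resize(c['image'][v0:v1,u0:u1,::-1],None,fx=s,fy=s,interpolation=cv2.INTER_CUBIC))
E
python3 - <<'E'
from h import *
for n in('top','side'):
    c=snap(n,n+'0'); print(n,c['mtx'],c['dist'],c['view'])
s=read_state();print(s)
E
```

```text
pics
top [[621.44466828   0.         319.30220282]
 [  0.         621.44466828 232.26707026]
 [  0.           0.           1.        ]] [-0.163698  0.        0.        0.        0.      ] [[ 0.01359773 -0.99988518 -0.00668721 -0.0665418 ]
 [ 0.98191897  0.01208994  0.18891522 -0.53249605]
 [-0.18881268 -0.00913512  0.98197063 -1.2561288 ]
 [ 0.          0.          0.          1.        ]]
side [[436.19152765   0.         319.27495103]
 [  0.         436.19152765 238.9662425 ]
 [  0.           0.           1.        ]] [-0.08541667  0.          0.          0.          0.        ] [[ 0.95197329 -0.30608378  0.00771873 -0.55766815]
 [ 0.22863262  0.72740276  0.64700259 -0.12341142]
 [-0.20365162 -0.61416443  0.76244873 -0.79683202]
 [ 0.          0.          0.          1.        ]]
{'time': 0.1, 'joint_positions': array([-1.2725834 ,  0.33277862, -0.0647168 ,  1.46082077,  0.02158814,
        1.34990223, -0.08849968]), 'joint_vel': array([-0.00045825, -0.00231451, -0.00026185, -0.00190522, -0.0001778 ,
        0.00029981, -0.00075728]), 'joint_torque': array([ 7.46316691e-04, -6.24542570e+01,  2.39060837e-02, -3.90721142e+01,
       -6.16280548e-02,  3.64102155e-02,  5.12208226e-05]), 'ee_pos': array([0.19697094, 0.59280142, 0.22186977]), 'eef_rot': array([ 1.59703620e-01,  9.87164822e-01, -6.01951566e-04, -7.85004089e-05]), 'ft_force': array([-0.79863213, -0.75209329,  0.18823031]), 'torque': array([-0.06077508,  0.03665206,  0.02025932]), 'grip_force': 0.0, 'width': 0.08672650589796689}
```

View pics/top0.png

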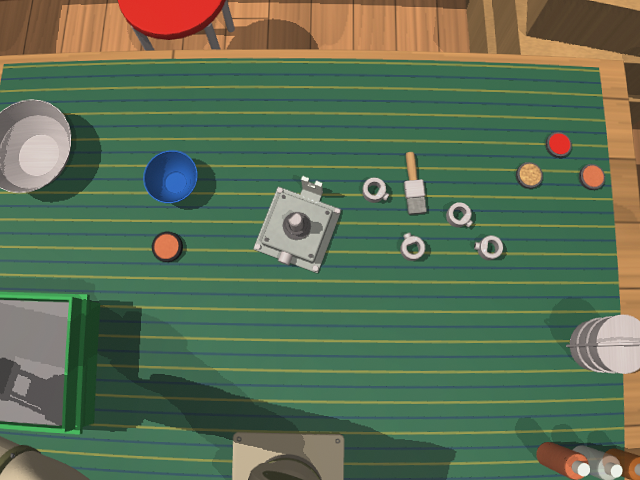

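View pics/side0.png

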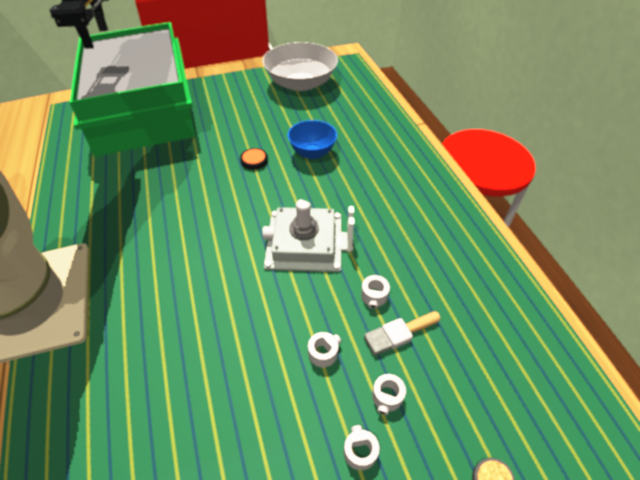

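Top view: four collar lookalikes at (375,189), (413,247), (460,214) and (490,247), and the winder at (296,225) with its key guide at (312,186). I'll measure base distances and take enlarged crops.

```bash
python3 - <<'E'
from h import *
c=load('top0')
for u,v in((375,189),(413,247),(460,214),(490,247)):
    p=atz(c,u,v,.02);print(u,v,p.round(3),np.hypot(*p[:2]).round(3))
a=cv2.resize(c['image'][165:285,245:345,::-1],None,fx=4,fy=4,interpolation=cv2.INTER_CUBIC)
b=cv2.resize(c['image'][220:270,385:435,::-1],None,fx=7.9,fy=9.6/1.215,interpolation=cv2.INTER_CUBIC)
b=cv2.resize(c['image'][222:272,388:438,::-1],(400,400),interpolation=cv2.INTER_CUBIC)
b=cv2.copyMakeBorder(b,0,80,0,0,cv2.BORDER_CONSTANT)
cv2.imwrite('pics/cr0.png',np.hstack([a,b]))
print(load('side0')['view'])
E
```

```text
375 189 [ 0.637 -0.18   0.02 ] 0.662
413 247 [ 0.509 -0.261  0.02 ] 0.572
460 214 [ 0.584 -0.366  0.02 ] 0.689
490 247 [ 0.511 -0.43   0.02 ] 0.668
[[ 0.95197329 -0.30608378  0.00771873 -0.55766815]
 [ 0.22863262  0.72740276  0.64700259 -0.12341142]
 [-0.20365162 -0.61416443  0.76244873 -0.79683202]
 [ 0.          0.          0.          1.        ]]
```

View pics/cr0.png

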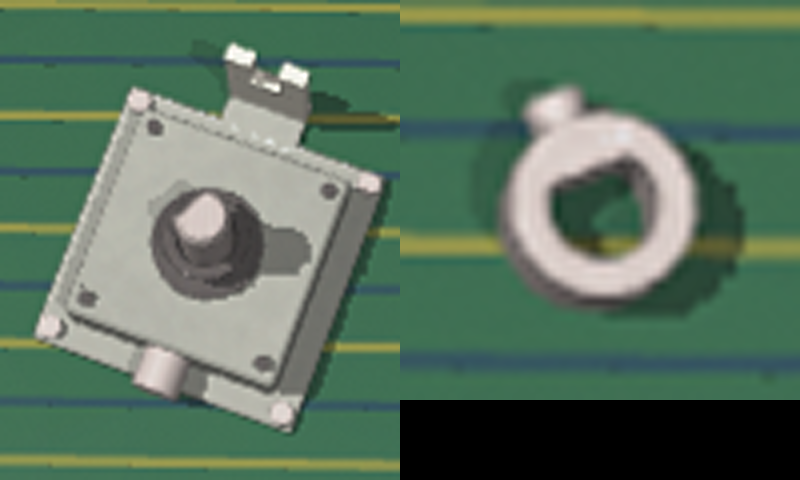

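```bash
cat >> h.py <<'E'
def cloud(c,u0,v0,u1,v1):
    u,v=np.meshgrid(np.arange(u0,u1),np.arange(v0,v1)); uv=np.stack([u.ravel(),v.ravel()],1).astype(float)
    p=cv2.undistortPoints(uv[:,None],c['mtx'],np.array(c['dist']))[:,0]
    d=c['z_map'][v0:v1,u0:u1].ravel()
    q=np.stack([p[:,0]*d,-p[:,1]*d,-d],1); V=np.array(c['view'])
    return (q-V[:3,3])@V[:3,:3]
E
python3 - <<'E'
from h import *
from scipy.optimize import least_squares
c=load('top0')
P=cloud(c,245,165,345,285)
h=P[(abs(P[:,2]-.04)<.006)]
print('housing',len(h),cv2.minAreaRect(h[:,:2].astype(np.float32)),np.median(h[:,2]))
g=P[(P[:,2]>.05)]
s=P[P[:,2]>.104]; print(len(s),s[:,2].max())
for lo,hi in((.104,.13),):
    q=P[(P[:,2]>lo)&(P[:,2]<hi)]; print(q.round(3).tolist())
Q=cloud(c,388,222,438,272); r=Q[(Q[:,2]>.026)&(Q[:,2]<.04)]
f=lambda x:np.hypot(*(r[:,:2]-x).T)
print('collar',cv2.minEnclosingCircle(r[:,:2].astype(np.float32)),r[:,:2].mean(0),np.median(r[:,2]),len(r))
b=atz(c,388+553/8,222+108/8,.02);ct=atz(c,388+604/8-50,222+200/8,.032);print(b,ct)
for p in((605,203),): print(atz(c,388+(p[0]-400)/8,222+p[1]/8,.032))
print('boss',atz(c,388+(555-400)/8,222+105/8,.022))
print('shaft top',atz(c,295,219.5,.112),'guide',atz(c,245+268/4,165+62/4,.085))
E
```

```text
housing 2698 ((0.5519865155220032, -0.012339331209659576), (0.12031333893537521, 0.1724005490541458), 70.31661224365234) 0.03939618947942369
179 1.333633220260932
[[0.562, -0.012, 0.106], [0.561, -0.015, 0.11], [0.559, -0.011, 0.109], [0.559, -0.013, 0.107], [0.558, -0.015, 0.115], [0.558, -0.017, 0.112], [0.558, -0.019, 0.112], [0.557, -0.009, 0.109], [0.557, -0.011, 0.109], [0.556, -0.013, 0.115], [0.557, -0.015, 0.11], [0.557, -0.017, 0.111], [0.557, -0.019, 0.111], [0.557, -0.021, 0.111], [0.554, -0.007, 0.112], [0.554, -0.009, 0.111], [0.554, -0.011, 0.111], [0.555, -0.013, 0.111], [0.554, -0.015, 0.113], [0.555, -0.017, 0.109], [0.553, -0.019, 0.116], [0.555, -0.021, 0.11], [0.555, -0.023, 0.109], [0.553, -0.003, 0.107], [0.551, -0.005, 0.115], [0.553, -0.007, 0.11], [0.552, -0.009, 0.111], [0.553, -0.011, 0.111], [0.553, -0.013, 0.11], [0.553, -0.015, 0.11], [0.553, -0.017, 0.109], [0.552, -0.019, 0.115], [0.552, -0.021, 0.111], [0.554, -0.023, 0.106], [0.551, -0.001, 0.108], [0.55, -0.003, 0.112], [0.55, -0.005, 0.111], [0.551, -0.007, 0.108], [0.55, -0.009, 0.11], [0.55, -0.
[... 1873 characters left out ...]
 -0.019, 0.109], [0.537, -0.003, 0.104], [0.536, -0.005, 0.113], [0.537, -0.007, 0.106], [0.536, -0.009, 0.112], [0.536, -0.011, 0.11], [0.536, -0.013, 0.109], [0.536, -0.015, 0.109], [0.537, -0.017, 0.104], [0.537, -0.019, 0.105], [0.535, -0.009, 0.105], [0.535, -0.011, 0.108], [0.534, -0.013, 0.109], [0.535, -0.017, 0.104]]
collar ((0.5088375806808472, -0.2560521066188812), 0.028025662526488304) [ 0.50720204 -0.25895184] 0.031455698523744906 276
[ 0.53573111 -0.35781028  0.02      ] [ 0.50740267 -0.26046561  0.032     ]
[ 0.50659598 -0.26072223  0.032     ]
boss [ 0.53486983 -0.24902307  0.022     ]
shaft top [ 0.54703605 -0.01098148  0.112     ] guide [ 0.63624872 -0.04325983  0.085     ]
```

The target collar is at pixel (413,247), 0.572 m from the base and the nearest of the four. Its boss points up-left. The shaft axis is near (0.5475,-0.0115) and its flat faces up-left, about +0.87 rad in the world. The winder yaw is about -0.345. I'm moving above the shaft.

Call:
{"name": "step_arm", "arguments": {"delta_pos": [[0, 0, 1], [0, 0, 1], [0.5, -0.86, 0], [0.5, -0.86, 0], [0.5, -0.86, 0], [0.5, -0.86, 0], [0.5, -0.86, 0], [0.5, -0.86, 0], [0.5, -0.86, 0], [0.5, -0.86, 0], [0.5, -0.86, 0], [0.5, -0.86, 0]], "turn": [0, 0, -0.1, -0.1, -0.1, -0.1, -0.1, -0.1, -0.1, -0.1, -0.1, -0.1], "grip": 0, "newtons": 20}}

```text
time: 1.3
ee_pos: [0.3228, 0.3766, 0.2725]
eef_rot: [0.219, 0.976, 0.0, -0.0]
ft_force: [0.7, 0.5, -0.3]
width: 0.0868
grip_force: 0.0
```

Call:
{"name": "step_arm", "arguments": {"delta_pos": [[0.5, -0.86, 0], [0.5, -0.86, 0], [0.5, -0.86, 0], [0.5, -0.86, 0], [0.5, -0.86, 0], [0.5, -0.86, 0], [0.5, -0.86, 0], [0.5, -0.86, 0], [0.5, -0.86, 0], [0.5, -0.86, 0], [0.5, -0.86, 0], [0.5, -0.86, 0]], "turn": [-0.1, -0.1, -0.1, -0.1, -0.1, -0.1, -0.1, -0.1, -0.1, -0.1, -0.1, -0.1]}}

```text
time: 2.5
ee_pos: [0.4724, 0.1185, 0.2726]
eef_rot: [0.289, 0.957, 0.0, -0.0]
ft_force: [0.1, 0.3, 0.6]
width: 0.087
grip_force: 0.0
```

Call:
{"name": "step_arm", "arguments": {"delta_pos": [[0.5, -0.86, 0], [0.5, -0.86, 0], [0.5, -0.86, -0.2], [0.5, -0.86, -0.8], [0.5, -0.86, -0.8], [0.5, -0.86, -0.8], [0.5, -0.86, -0.4], [0, 0, 0], [0, 0, 0], [0, 0, 0]], "turn": [-0.1, -0.1, -0.1, -0.1, -0.1, -0.2, -0.2, 0, 0, 0]}}

```text
time: 3.5
ee_pos: [0.5595, -0.0296, 0.198]
eef_rot: [0.339, 0.941, 0.0, 0.0]
ft_force: [-0.3, 0.4, 0.1]
width: 0.0872
grip_force: 0.0
```

```bash
cat >> h.py <<'E'
def st():
    s=read_state(); x,y,_,_=s['eef_rot']
    print('t',round(s['time'],2),'p',s['ee_pos'].round(4),'yaw_y',np.arctan2(2*y*y-1,2*x*y).round(3),'q',s['joint_positions'].round(2),'F',s['ft_force'].round(1),'w',round(s['width'],4),'g',round(s['grip_force'],1),'T',s['torque'].round(2))
E
python3 -c "
from h import *
st()"
```

```text
t 3.5 p [ 0.5595 -0.0296  0.198 ] yaw_y 0.879 q [-0.52  0.22  0.57  1.7  -0.12  1.26  0.96] F [-0.3  0.4  0.1] w 0.0872 g 0.0 T [ 0.02  0.03 -0.01]
```

Call:
{"name": "step_arm", "arguments": {"delta_pos": [[-0.48, 0.72, 0], [0, 0, -0.7], [0, 0, -0.7], [0, 0, -0.7], [0, 0, -0.7], [0, 0, -0.7], [0, 0, -0.7], [0, 0, -0.6], [0, 0, 0], [0, 0, 0]], "turn": [0, 0, 0, 0, 0, 0, 0, 0, 0, 0]}}

```text
time: 4.5
ee_pos: [0.5477, -0.012, 0.0781]
eef_rot: [0.339, 0.941, 0.0, 0.0]
ft_force: [-0.9, 0.0, -0.6]
width: 0.0873
grip_force: 0.0
```

Call:
{"name": "step_arm", "arguments": {"delta_pos": [[0, 0, 0], [0, 0, 0], [0, 0, 0], [0, 0, 0], [0, 0, 0], [0, 0, 0], [0, 0, 0], [0, 0, 0]], "turn": [0, 0, 0, 0, 0, 0, 0, 0], "grip": 1, "newtons": 15}}

```text
time: 5.3
ee_pos: [0.5476, -0.0124, 0.0776]
eef_rot: [0.34, 0.941, 0.0, -0.0]
ft_force: [-0.4, -0.2, 0.1]
width: 0.0311
grip_force: 0.0
```

```bash
python3 -c "
from h import *
st()
c=snap('side','s1');a=proj(c,[.5475,-.0115,.1]);print(a)
u,v=a.astype(int);crop(c,'s1c',u-50,v-50,u+50,v+50,5)"
```

```text
t 5.3 p [ 0.5476 -0.0124  0.0776] yaw_y 0.878 q [-0.52  0.32  0.54  1.86 -0.19  1.02  0.97] F [-0.4 -0.2  0.1] w 0.0311 g 0.0 T [-0.04 -0.03 -0.02]
[302.27552625 208.26562589]
```

Still closing.

Call:
{"name": "step_arm", "arguments": {"delta_pos": [[0, 0, 0], [0, 0, 0], [0, 0, 0], [0, 0, 0], [0, 0, 0]], "turn": [0, 0, 0, 0, 0]}}

```text
time: 5.85
ee_pos: [0.5479, -0.0114, 0.0776]
eef_rot: [0.339, 0.941, 0.001, 0.0]
ft_force: [2.8, 5.1, -2.2]
width: 0.0232
grip_force: 15.0
```

```bash
python3 -c "
from h import *
st()"
```

```text
t 5.85 p [ 0.5479 -0.0114  0.0776] yaw_y 0.879 q [-0.52  0.32  0.53  1.86 -0.19  1.01  0.97] F [ 2.8  5.1 -2.2] w 0.0232 g 15.0 T [ 0.97 -0.6  -0.05]
```

```bash
python3 - <<'E'
from h import *
c=load('top0')
crop(c,'sh',278,203,314,245,14)
P=cloud(c,278,203,314,245); q=P[(P[:,2]>.1)&(P[:,2]<.13)][:,:2]-[.5478,-.011]
for a in np.arange(-180,180,15):
    n=np.array([np.cos(np.radians(a)),np.sin(np.radians(a))]); print(a,(np.percentile(q@n,98)*1000).round(1),end=' | ')
E
```

```text
-180 12.6 | -165 12.3 | -150 12.2 | -135 12.8 | -120 12.7 | -105 13.1 | -90 12.6 | -75 12.9 | -60 12.7 | -45 13.1 | -30 12.9 | -15 12.6 | 0 12.0 | 15 11.1 | 30 9.6 | 45 8.4 | 60 9.1 | 75 10.4 | 90 10.8 | 105 12.2 | 120 12.3 | 135 12.9 | 150 12.9 | 165 12.9 |
```

View pics/sh.png

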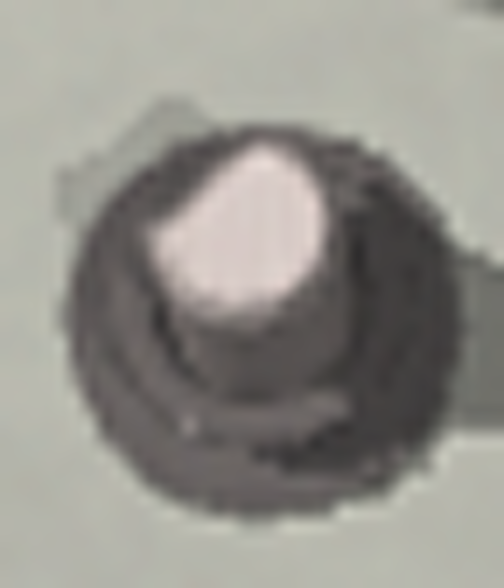

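The enlarged crop shows the flat edge at upper left of the shaft top, from (150,235) to (260,145), facing about 49° in the world. The width of 23.2 mm confirms the pinch is on the flat. I'm turning the shaft -1.22 rad and compensating for the D offset.

Call:
{"name": "step_arm", "arguments": {"delta_pos": [[0, 0.01, 0], [0, 0.01, 0], [0, 0.01, 0], [0, 0.01, 0], [0, 0.01, 0], [0, 0.01, 0], [0, 0.01, 0], [0, 0.01, 0], [0, 0.02, 0], [0, 0.02, 0], [0, 0.02, 0], [0, 0.01, 0]], "turn": [-0.85, -0.85, -0.85, -0.85, -0.85, -0.85, -0.85, -0.85, -0.85, -0.85, -0.85, -0.85], "newtons": 25}}

```text
time: 7.05
ee_pos: [0.5485, -0.0088, 0.0776]
eef_rot: [0.819, 0.573, 0.001, 0.001]
ft_force: [7.8, 0.7, -8.1]
width: 0.0235
grip_force: 25.0
```

Call:
{"name": "step_arm", "arguments": {"delta_pos": [[0, 0, 0], [0, 0, 0], [0, 0, 0], [0, 0, 0]], "turn": [0, 0, 0, 0]}}

```text
time: 7.45
ee_pos: [0.5485, -0.0088, 0.0776]
eef_rot: [0.818, 0.575, 0.001, 0.001]
ft_force: [7.7, 1.1, -5.8]
width: 0.0232
grip_force: 25.0
```

```bash
python3 -c "
from h import *
st()"
```

```text
t 7.45 p [ 0.5485 -0.0088  0.0776] yaw_y -0.346 q [-0.7   0.36  0.76  1.87 -0.29  1.02 -0.17] F [ 7.7  1.1 -5.8] w 0.0232 g 25.0 T [ 0.08 -1.33 -0.09]
```

Width and yaw (-0.346) show the flat is seated and facing the guide. Contact puts the axis near (0.5506,-0.0104). I'm releasing, rising and going above the collar.

Call:
{"name": "step_arm", "arguments": {"delta_pos": [[0, 0, 0], [0, 0, 0], [0, 0, 0], [0, 0, 0], [0, 0, 0], [0, 0, 0], [0, 0, 1], [0, 0, 1], [0, 0, 1], [0, 0, 1], [0, 0, 1], [0, 0, 0]], "turn": [0, 0, 0, 0, 0, 0, 0, 0, 0, 0, 0, 0], "grip": 0}}

```text
time: 8.65
ee_pos: [0.5491, -0.0088, 0.2057]
eef_rot: [0.818, 0.575, 0.002, 0.001]
ft_force: [0.5, 0.6, -0.2]
width: 0.0869
grip_force: 0.0
```

Call:
{"name": "step_arm", "arguments": {"delta_pos": [[-0.15, -0.9, 0], [-0.15, -0.9, 0], [-0.15, -0.9, 0], [-0.15, -0.9, 0], [-0.15, -0.9, 0], [-0.15, -0.9, 0], [-0.15, -0.9, 0], [-0.15, -0.9, 0], [-0.15, -0.9, 0], [-0.15, -0.9, 0], [-0.15, -0.9, 0], [0, 0, 0]], "turn": [-0.6, -0.6, -0.6, -0.6, -0.6, -0.6, -0.6, -0.6, -0.7, -0.7, -0.7, 0]}}

```text
time: 9.85
ee_pos: [0.5045, -0.2605, 0.2027]
eef_rot: [0.981, 0.192, -0.0, 0.001]
ft_force: [-1.2, -0.1, 0.6]
width: 0.0869
grip_force: 0.0
```

Call:
{"name": "step_arm", "arguments": {"delta_pos": [[0, 0, 0], [0, 0, 0]], "turn": [0, 0]}}

```text
time: 10.05
ee_pos: [0.5065, -0.2556, 0.2024]
eef_rot: [0.98, 0.198, -0.0, -0.0]
ft_force: [0.1, 0.7, 0.7]
width: 0.0868
grip_force: 0.0
```

```bash
python3 - <<'E'
from h import *
st()
c=snap('top','t2'); 
a=cv2.resize(c['image'][195:250,270:325,::-1],(440,440),interpolation=cv2.INTER_CUBIC)
b=cv2.resize(c['image'][215:275,380:425,::-1],(330,440),interpolation=cv2.INTER_CUBIC)
cv2.imwrite('pics/t2c.png',np.hstack([a,b]))
P=cloud(c,278,203,314,245); q=P[(P[:,2]>.1)&(P[:,2]<.13)][:,:2]-[.5478,-.011]
for a in np.arange(-180,180,15):
    n=np.array([np.cos(np.radians(a)),np.sin(np.radians(a))]); print(a,(np.percentile(q@n,98)*1000).round(1),end=' | ')
E
```

```text
t 10.05 p [ 0.5065 -0.2556  0.2024] yaw_y -1.173 q [-0.46  0.33  1.04  1.69 -0.3   1.29 -0.53] F [0.1 0.7 0.7] w 0.0868 g 0.0 T [-0.07  0.13  0.01]
-180 12.3 | -165 12.5 | -150 12.9 | -135 12.8 | -120 12.6 | -105 13.1 | -90 12.5 | -75 12.5 | -60 11.4 | -45 9.9 | -30 8.7 | -15 8.3 | 0 10.1 | 15 11.3 | 30 11.7 | 45 12.1 | 60 12.4 | 75 11.9 | 90 12.3 | 105 12.2 | 120 12.3 | 135 12.5 | 150 12.7 | 165 12.6 |
```

View pics/t2c.png

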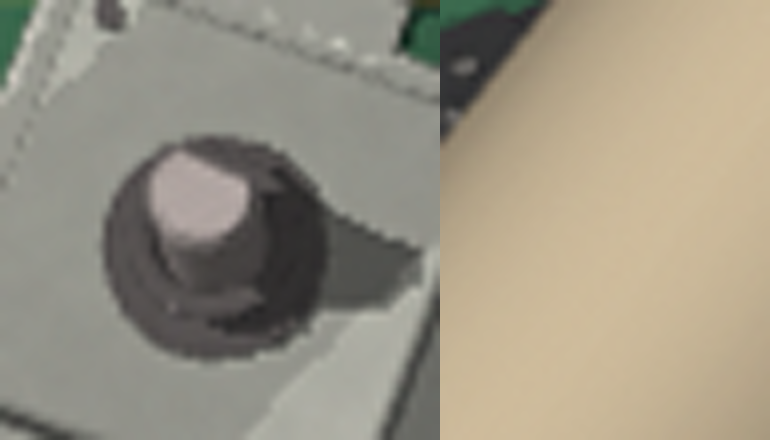

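The left crop shows the flat edge now facing up-right toward the guide (about -20°). The right crop shows the arm hiding the collar. I'll cross-check the collar with the earlier side picture.

```bash
python3 - <<'E'
from h import *
c=load('side0')
P=cloud(c,285,190,320,240); q=P[(P[:,2]>.104)&(P[:,2]<.13)]
print('shaft',q.mean(0),cv2.minEnclosingCircle(q[:,:2].astype(np.float32)))
Q=cloud(c,300,320,350,375); r=Q[(Q[:,2]>.027)&(Q[:,2]<.04)]
print('collar z',np.median(r[:,2]),cv2.minEnclosingCircle(r[:,:2].astype(np.float32)))
t=load('top0')
Qt=cloud(t,388,222,438,272); rt=Qt[(Qt[:,2]>.027)&(Qt[:,2]<.04)]
for n,r in(('side',r),('top',rt)):
    r=r[:,:2]; m=np.array([.508,-.260])
    # outer support fit, away from the boss
    A=[];b=[]
    for a in np.arange(0,360,10):
        d=(np.radians(a)-.40+np.pi)%(2*np.pi)-np.pi
        if abs(d)<.7: continue
        k=np.array([np.cos(np.radians(a)),np.sin(np.radians(a))]); A.append([*k,1]); b.append(np.percentile((r-m)@k,98))
    s=np.linalg.lstsq(np.array(A),np.array(b),rcond=None)[0]; print(n,m+s[:2],s[2])
E
```

```text
shaft [ 0.54784691 -0.01518047  0.11102778] ((0.5492550730705261, -0.011897698044776917), 0.013823057524859905)
collar z 0.03171565158401532 ((0.5080811381340027, -0.25996914505958557), 0.025418128818273544)
side [ 0.50810793 -0.26079444] 0.023061778660465555
top [ 0.50667259 -0.25905911] 0.02249173893617483
```

Call:
{"name": "step_arm", "arguments": {"delta_pos": [[0.06, -0.18, 0], [0, 0, -0.9], [0, 0, -0.9], [0, 0, -0.9], [0, 0, -0.9], [0, 0, -0.9], [0, 0, -0.9], [0, 0, -0.9], [0, 0, -0.9], [0, 0, -0.5], [0, 0, 0], [0, 0, 0]], "turn": [0, 0, 0, 0, 0, 0, 0, 0, 0, 0, 0, 0]}}

```text
time: 11.3
ee_pos: [0.5082, -0.2609, 0.0107]
eef_rot: [0.98, 0.197, 0.0, 0.0]
ft_force: [-0.0, 0.3, 1.3]
width: 0.0871
grip_force: 0.0
```

```bash
python3 -c "
from h import *
st()"
```

```text
t 11.3 p [ 0.5082 -0.2609  0.0107] yaw_y -1.174 q [-0.29  0.58  0.86  1.85 -0.53  0.96 -0.36] F [-0.   0.3  1.3] w 0.0871 g 0.0 T [-0.09  0.11  0.  ]
```

Down 5 mm more and close.

Call:
{"name": "step_arm", "arguments": {"delta_pos": [[0, 0, -0.2], [0, 0, 0], [0, 0, 0], [0, 0, 0], [0, 0, 0], [0, 0, 0], [0, 0, 0], [0, 0, 0], [0, 0, 0], [0, 0, 0]], "turn": [0, 0, 0, 0, 0, 0, 0, 0, 0, 0], "grip": 1, "newtons": 30}}

```text
time: 12.3
ee_pos: [0.5079, -0.2606, 0.0052]
eef_rot: [0.98, 0.197, 0.0, -0.0]
ft_force: [-0.0, 1.1, 4.1]
width: 0.0501
grip_force: 30.0
```

```bash
python3 -c "
from h import *
st()"
```

```text
t 12.3 p [ 0.5079 -0.2606  0.0052] yaw_y -1.174 q [-0.28  0.59  0.86  1.85 -0.54  0.95 -0.36] F [-0.   1.1  4.1] w 0.0501 g 30.0 T [0.22 0.35 0.08]
```

Call:
{"name": "step_arm", "arguments": {"delta_pos": [[0, 0, 0.4], [0, 0, 0.9], [0, 0, 0.9], [0, 0, 0.9], [0, 0, 0.9], [0, 0, 0.9], [0, 0, 0.9], [0, 0, 0.8], [0, 0, 0], [0, 0, 0]], "turn": [0, 0, 0, 0, 0, 0, 0, 0, 0, 0]}}

```text
time: 13.3
ee_pos: [0.5076, -0.2604, 0.1697]
eef_rot: [0.98, 0.197, 0.0, -0.0]
ft_force: [-1.4, -0.6, -4.4]
width: 0.0496
grip_force: 30.0
```

Call:
{"name": "step_arm", "arguments": {"delta_pos": [[0.1, 0.6, 0], [0.15, 0.85, 0], [0.15, 0.85, 0], [0.15, 0.85, 0], [0.15, 0.85, 0], [0.15, 0.85, 0], [0.15, 0.85, 0], [0.15, 0.85, 0], [0.15, 0.85, 0], [0.15, 0.85, 0], [0.15, 0.85, 0], [0.1, 0.8, 0]], "turn": [-0.5, -0.5, -0.5, -0.5, -0.5, -0.5, -0.5, -0.5, -0.6, -0.6, -0.5, -0.5]}}

```text
time: 14.5
ee_pos: [0.5496, -0.012, 0.1687]
eef_rot: [0.985, -0.174, -0.001, 0.0]
ft_force: [0.8, 0.1, -2.9]
width: 0.0498
grip_force: 30.0
```

Call:
{"name": "step_arm", "arguments": {"delta_pos": [[0, 0, 0], [0, 0, 0], [0, 0, 0], [0, 0, 0]], "turn": [0, 0, 0, 0]}}

```text
time: 14.9
ee_pos: [0.55, -0.0142, 0.1699]
eef_rot: [0.985, -0.173, -0.0, 0.0]
ft_force: [0.4, -0.5, -2.8]
width: 0.0502
grip_force: 30.0
```

```bash
python3 - <<'E'
from h import *
st()
c=snap('side','s3'); u,v=proj(c,[.55,-.01,.13]).astype(int); print(u,v)
crop(c,'s3c',u-70,v-55,u+50,v+55,5)
E
```

```text
t 14.9 p [ 0.55   -0.0142  0.1699] yaw_y -1.919 q [-1.02  0.39  1.2   1.78 -0.39  1.24 -1.64] F [ 0.4 -0.5 -2.8] w 0.0502 g 30.0 T [-0.03  0.21  0.04]
302 196
```

View pics/s3c.png

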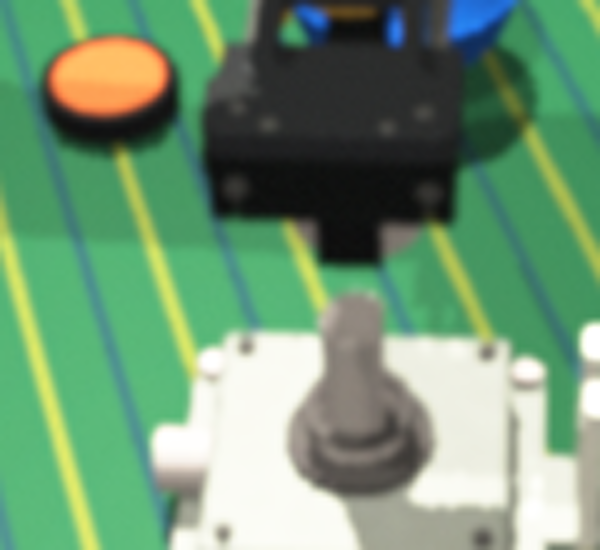

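The side view shows the held collar at (360,240), with the boss hidden behind or right of the finger, above the shaft top at (355,300). I'm aligning and lowering onto the taper.

Call:
{"name": "step_arm", "arguments": {"delta_pos": [[-0.05, 0.18, 0], [0, 0, -0.6], [0, 0, -0.6], [0, 0, -0.5], [0, 0, 0], [0, 0, 0]], "turn": [0, 0, 0, 0, 0, 0], "newtons": 40}}

```text
time: 15.55
ee_pos: [0.5489, -0.009, 0.1272]
eef_rot: [0.985, -0.173, -0.0, 0.0]
ft_force: [-0.6, 0.7, -2.1]
width: 0.0496
grip_force: 40.0
```

Call:
{"name": "step_arm", "arguments": {"delta_pos": [[0, 0, -0.15], [0, 0, -0.15], [0, 0, -0.15], [0, 0, -0.1], [0, 0, 0]], "turn": [0, 0, 0, 0, 0]}}

```text
time: 16.05
ee_pos: [0.5489, -0.0086, 0.1135]
eef_rot: [0.985, -0.173, -0.0, 0.0]
ft_force: [1.0, 0.2, -2.5]
width: 0.0496
grip_force: 40.0
```

```bash
python3 -c "
from h import *
st()"
```

```text
t 16.05 p [ 0.5489 -0.0086  0.1135] yaw_y -1.918 q [-0.98  0.45  1.13  1.84 -0.45  1.14 -1.6 ] F [ 1.   0.2 -2.5] w 0.0496 g 40.0 T [0.01 0.16 0.02]
```

Call:
{"name": "step_arm", "arguments": {"delta_pos": [[0, -0.03, -0.1], [0, 0, -0.1], [0, 0, -0.1], [0, 0, -0.1], [0, 0, 0]], "turn": [0, 0, 0, 0, 0]}}

```text
time: 16.55
ee_pos: [0.5488, -0.0093, 0.1034]
eef_rot: [0.985, -0.173, -0.0, 0.0]
ft_force: [0.4, -0.7, -1.8]
width: 0.05
grip_force: 40.0
```

```bash
python3 -c "
from h import *
st()"
```

```text
t 16.55 p [ 0.5488 -0.0093  0.1034] yaw_y -1.918 q [-0.96  0.47  1.12  1.85 -0.47  1.12 -1.59] F [ 0.4 -0.7 -1.8] w 0.05 g 40.0 T [-0.    0.18  0.01]
```

The collar is threaded with no contact force. Continuing down.

Call:
{"name": "step_arm", "arguments": {"delta_pos": [[0, 0, -0.2], [0, 0, -0.2], [0, 0, -0.2], [0, 0, -0.2], [0, 0, -0.2], [0, 0, -0.2], [0, 0, 0], [0, 0, 0]], "turn": [0, 0, 0, 0, 0, 0, 0, 0]}}

```text
time: 17.35
ee_pos: [0.5491, -0.0095, 0.0738]
eef_rot: [0.985, -0.173, -0.0, 0.0]
ft_force: [0.8, -0.1, -2.6]
width: 0.0496
grip_force: 40.0
```

```bash
python3 - <<'E'
from h import *
st()
c=snap('side','s4'); u,v=proj(c,[.55,-.01,.09]).astype(int)
crop(c,'s4c',u-60,v-50,u+70,v+50,6)
E
```

```text
t 17.35 p [ 0.5491 -0.0095  0.0738] yaw_y -1.918 q [-0.93  0.51  1.08  1.87 -0.51  1.07 -1.57] F [ 0.8 -0.1 -2.6] w 0.0496 g 40.0 T [-0.04  0.16 -0.03]
```

View pics/s4c.png

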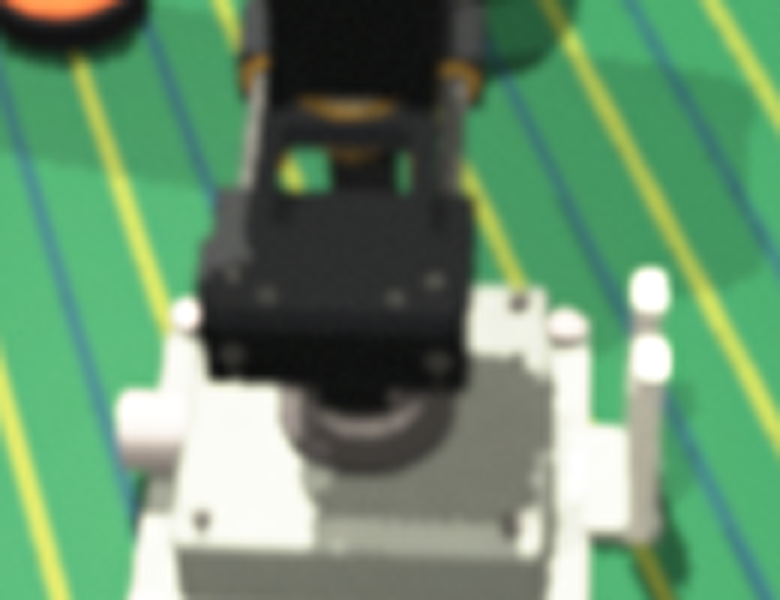

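The side view shows the collar (about (365,430)) round the shaft above the washer, level, with the guide at right (650,400). I'm pressing down.

Call:
{"name": "step_arm", "arguments": {"delta_pos": [[0, 0, -0.15], [0, 0, -0.15], [0, 0, -0.15], [0, 0, -0.1], [0, 0, -0.1], [0, 0, 0], [0, 0, 0], [0, 0, 0]], "turn": [0, 0, 0, 0, 0, 0, 0, 0], "newtons": 50}}

```text
time: 18.2
ee_pos: [0.5493, -0.0093, 0.0578]
eef_rot: [0.985, -0.173, 0.0, -0.0]
ft_force: [-0.5, 1.2, 3.3]
width: 0.0496
grip_force: 50.0
```

```bash
python3 -c "
from h import *
st()"
```

```text
t 18.2 p [ 0.5493 -0.0093  0.0578] yaw_y -1.918 q [-0.91  0.53  1.05  1.88 -0.53  1.04 -1.55] F [-0.5  1.2  3.3] w 0.0496 g 50.0 T [0.27 0.2  0.01]
```

The spring force fits about 8–9 mm. I'll push until the stop is felt.

Call:
{"name": "step_arm", "arguments": {"delta_pos": [[0, 0, -0.04], [0, 0, -0.04], [0, 0, 0], [0, 0, 0]], "turn": [0, 0, 0, 0]}}

```text
time: 18.6
ee_pos: [0.5494, -0.0093, 0.0569]
eef_rot: [0.985, -0.173, 0.0, -0.001]
ft_force: [-8.7, 2.6, 23.1]
width: 0.0499
grip_force: 50.0
```

```bash
python3 -c "
from h import *
st()"
```

```text
t 18.6 p [ 0.5494 -0.0093  0.0569] yaw_y -1.918 q [-0.91  0.53  1.05  1.89 -0.53  1.04 -1.55] F [-8.7  2.6 23.1] w 0.0499 g 50.0 T [ 0.5   1.92 -0.02]
```

The stop is reached: the force jumped to 23 N at the expected height. Handing in.

```bash
python3 -c "
from h import *
print(close_job())"
```

```text
the job is handed in; nothing more can be done
None
```

I turned the shaft flat to face the key guide and handed the job in at 18.6 s with the collar pressed against the washer stop (23 N upward) and still gripped; no verdict was returned.

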